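Unload the mould press and latch its guard gate

ROBOT

A 7-joint arm with a two-finger parallel gripper is mounted at the origin on the work surface. World frame = base frame: x ahead of the robot, y to its left, z up, the work surface at z = 0. Lengths are in m, angles in rad, forces in N, time in s.
With the tool pointing down it reaches from about 0.4 to 0.9 m from the base axis. Payload 5.6 kg.
Tool frame: the origin (TCP) lies midway between the tips of the shut fingers; the grasp point (between the pads) lies 19 mm behind it; z points along the fingers, y is the line along which they close (so a half turn about z gives the same grasp; the last joint's range is limited). The gripper opens to 92 mm and grips with 3 to 60 N. Pads are 20 mm wide; open, the fingers measure 128 mm over their backs; the gripper's body (75 mm by 189 mm) begins 69 mm behind the grasp point.
Start: joints at [-1.26, 0.468, -0.012, 1.603, 0.006, 1.071, -0.056], TCP at [0.225, 0.61, 0.186] pointing down, gripper open.
Joint ranges: [-2.53, 2.53], [-0.31, 2.02], [-1.57, 1.55], [0.28, 2.44], [-1.29, 4.43], [0.15, 1.84], [-2.92, 2.92]. Speed limits (rad/s): [2.57, 2.57, 3.14, 3.14, 3.14, 3.14, 3.14].

INTERFACE

Orientations are given as a 3x3 rotation matrix whose columns are the frame's x, y, z axes.
In Python, from station import env, effector, solver, viewer, workorder, search_frame, tip_of gives the robot as it stands. Calls block until the motion is done:
- env.reach(position, orientation): joint-space move of the TCP to a pose.
- env.movel(position, frame=None, rate=0.15): straight line of the TCP; frame=None keeps the orientation; rate is the mean speed in m/s.
- env.goto_joints(angles): joint-space move.
- effector.release() and effector.grasp(squeeze=None): open the fingers fully, or close them until they stop; squeeze is the grip in N (None keeps the last).
- env.pause(seconds).
- solver.inverse_kinematics(position, orientation): joint angles nearest the present ones, or None.
- env.sense(): the state.
- viewer.read_camera(name): name is "scene" or "top" or "wrist"; returns (picture, depth): 480x640x3 uint8, red, green, blue; 480x640 float32, m along the optical axis (not along the pixel's ray), 0 where there is no reading.
- viewer.camera_info(name): a dict with "intrinsics" (3x3 intrinsics, pixels), "dist_coeffs" ([k1, k2, p1, p2, k3] as OpenCV has them; the pictures are not rectified), "eye" and "rotation" of the camera in the world; the wrist camera has in their place "T_tool_cam" (4x4, takes a point from camera to tool coordinates, whose origin is the TCP and whose axes are the flange's). Camera axes: x right, y up, looking along -z (the intrinsics and any distortion apply to the point x, -y, -z); pixel columns grow to the right and rows downward; lengths in m; the calibration is good to about 2 mm. A picture is of the moment at which its call begins: read the wrist's pose just before it. camera_info takes no time and is no camera call.
A pose or a line that the arm cannot do raises env.PlanningError and nothing moves.
- workorder.finish_job(): hands the job in; it is judged then, once.
Trained networks look in the newest picture that a camera, given by its name, has taken for a name from the list of things; names that differ only in an ending like _2 or _b are one class to them, and where a whole thing is asked for, a point or a joint stands for the part that bears it (a point fixed in the world has none). Each returns a list of dicts, best first, with "score" (0 to 1); they miss things now and then, are a little off and sometimes report something else, mostly with a low value. They report only what shows in the picture. A call takes as long as a camera call. They do not tell look-alikes from the thing itself.
- search_frame(camera, name): "at" ([x, y, z] in m, in world coordinates, good to about 4 mm: the middle of the surface that is visible of it).
- tip_of(camera, name): "at" ([x, y, z] in m, in world coordinates, good to about 4 mm: a listed point, or the origin of a listed thing).
The state is a dict: "t": time; "joint_positions": joint angles; "joint_velocities": joint speeds; "tau": joint torques, N m; "ee_pos": TCP position; "tcp_rot": TCP orientation; "wrist_force": force on the tool from outside, world axes, zero at the start; "moment": the same for the moment, N m; "gripper_width": finger opening in m; "grasp_force": force on a finger pad.
Only numpy, scipy, OpenCV 4.12 (cv2) and the standard library are available. Lean on these libraries where they do the work, as an engineer would, in place of code of your own. Each camera call takes 0.05 s, during which the arm holds its last target. There are 200 camera calls.

TASK

Empty the little bench press: lift the gate's latch bar over its catch, swing the guard gate wide open, draw the loaf mould out from under the press head and lay it in the wire basket. Then swing the gate fully shut again, lifting the bar over the catch, so that it drops back down behind it. Leave the basket and everything else on the worktop where it stands.

Things in the scene. Friction and masses are not known exactly. Their poses are not given: they have to be found in the camera images.
- press: Bench press, fixed, 250 mm wide, 184 high. Origin: worktop height, mid-width; -x points out of its open front (gate side), z up. Bed 12 mm above the worktop, open above from the gate (x = -110) to x = 0. From x = 0 to 130 a steel platen covers it, underside 64, top 84 mm up; white housing above that from x = 40. Cheeks at y = -112 and 112, 80 mm high; front posts 90 mm.
- gate_hinge (a point): On the gate's vertical hinge axis, half-way up, at (-110, -112, 48) mm in the press frame; its axes turn with the gate, +y along the gate to its free end. The gate is a barred steel panel 6 mm thick, 17 to 79 mm above the worktop, reaching from 12 to 212 mm from the hinge.
- gate (a joint): Gate angle, rad. 0 = shut (a stop); grows as the gate swings out to the press's -x side (counter-clockwise seen from above), up to 1.45. Slightly stiff (about 0.1 N m): stays where it is left.
- latch_knob (a point): Centre of the black ball knob, 24 mm across, on an 8 mm stem on the latch bar; grip it from above. The bar, a 10 mm rod, runs 18 mm in front (-x) of the gate's mid-plane, 75 mm above the worktop when level, and pivots on the gate 60 mm from the hinge axis. From the pivot: knob 110 mm along the bar and 50 above it, bar's tip 183 along. Shut and down: knob at (-128, 58, 125) mm in the press frame.
- latch (a joint): Latch bar angle, rad. 0 = level, on its stop, where it falls by its own weight (a lift of about 1 N at the knob raises it); grows as the tip rises, up to 0.6. From about 0.13 it is clear of the catch lip; 0.2 to 0.3 is ample.
- catch (a point): Top middle of the steel catch lip, an upright plate fixed to the press post at (-138.5, 112, 88) mm in the press frame, 5 mm thick (its x), 20 wide, its top 18 mm above the underside of the level bar. With the gate shut and the bar down, the bar lies behind the lip, which holds the gate. The lip is square on both sides: the bar must be lifted over it to open and again to shut.
- mould_center (a point): Centre (18 mm above its underside) of the loaf mould in the press: open aluminium tin 130 mm long (x), 46 wide (y; 50 at the rim), 36 high, about 150 g. Stands on the bed, -x end towards the gate, other end under the platen, so it comes out only level through the open gate. Grip it across its width about 30 mm from its centre towards the gate. A like mould out on the worktop is not meant.
- basket_in (a point): Centre of the inner floor (4 mm above the worktop) of the loose rectangular steel wire basket, 200 mm (its x) by 150 mm (its y) outside, 192 by 142 inside, rim 80 mm above the worktop, about 600 g. A round glass bowl stands near; it is not the basket.
- bowl_rim (a point): Centre of the mouth of the round glass bowl, 160 mm across and 70 mm high, a bystander.
- spare_mould_center (a point): Centre of the spare mould standing out on the worktop, same sizes as the other; a bystander.
- rolling_pin: Wooden rolling pin lying at the back of the worktop, 52 mm thick, 340 long; a bystander.
- jar: Closed glass jar 66 mm across, 110 high; a bystander.
- spatula: Spatula 250 mm long lying on the worktop; a bystander.
- cutter: Round steel pastry cutter ring, 72 mm across, 35 high; a bystander.
- cup: White mug, 80 mm across, 70 high; a bystander.
Not all that is in view belongs to the job. Leave any pink look-alike of the part that bears mould_center alone.

How it is judged:
On the way, in this order (a step that is already met when the one before it is completed fails the run):
1. the latch bar is lifted clear of its catch (value of joint latch above 0.12 rad), for 0.05 s.
2. the gate is swung wide open (value of joint gate above 0.9 rad), for 0.05 s.
3. the mould lies in the wire basket, let go (x of mould_center in the frame of basket_in between -0.08 and 0.08 m and y of mould_center in the frame of basket_in between -0.06 and 0.06 m and z of mould_center in the frame of basket_in below 0.04 m and contact force between mould and the fingers below 0.1 N), for 0.2 s.
At the end, for the whole second after the job is handed in: The gate is shut (within 0.04 rad) with the latch bar down behind its catch (within 0.05 rad of level), and the mould lies at rest down inside the wire basket (its centre within 80 mm and 60 mm of the middle of the basket, less than 40 mm above its floor) (value of joint gate below 0.04 rad and value of joint latch below 0.05 rad and x of mould_center in the frame of basket_in between -0.08 and 0.08 m and y of mould_center in the frame of basket_in between -0.06 and 0.06 m and z of mould_center in the frame of basket_in below 0.04 m and linear speed of mould below 0.03 m/s); the robot touches nothing.
It fails at once if the basket or the bowl is shifted by more than 40 mm (distance of any of basket_in, bowl_rim from where it was at the start of the episode above 0.04 m).
It fails at once if a bystander on the worktop is shifted by more than 40 mm (distance of any of spare_mould_center, rolling_pin, jar, spatula, cutter, cup from where it was at the start of the episode above 0.04 m).
It also fails if it takes over 72 s, if anything falls off the work surface, if the arm or the gripper's body presses on something with over 40 N, if the wrist force passes 120 N, or if a joint passes its speed limit or range.

## Working session

There is one attempt and no reset: what is moved stays moved. The work goes in short steps, each a Python script; the robot and the scene stay as the last script left them, time stands still between calls to the robot, and variables do not carry over. Pictures are saved under pics/ and viewed, at most 10 in all, crops included, and the job is handed in when it is done.

```bash
ls; mkdir -p pics; cat > h.py <<'E'
import numpy as np, cv2
from station import env, effector, solver, viewer, workorder, search_frame, tip_of
def save(cam,fn):
    p,d=viewer.read_camera(cam); cv2.imwrite(fn,p[:,:,::-1]); return p,d
def campose(cam):
    i=viewer.camera_info(cam)
    if cam!='wrist': return np.array(i['rotation']),np.array(i['eye']),i
    s=env.sense(); T=np.array(i['T_tool_cam']); R=np.array(s['tcp_rot'])
    return R@T[:3,:3],R@T[:3,3]+np.array(s['ee_pos']),i
def ray(cam,u,v):
    R,e,i=campose(cam)
    n=cv2.undistortPoints(np.array([[[u,v]]],float),np.array(i['intrinsics']),np.array(i['dist_coeffs']))[0,0]
    return e,R@np.array([n[0],-n[1],-1.])
def cloud(cam,d):
    R,e,i=campose(cam); h,w=d.shape
    g=np.stack(np.meshgrid(np.arange(w),np.arange(h)),-1).reshape(-1,1,2).astype(float)
    n=cv2.undistortPoints(g,np.array(i['intrinsics']),np.array(i['dist_coeffs'])).reshape(h,w,2)
    P=np.stack([n[...,0],-n[...,1],-np.ones((h,w))],-1)*d[...,None]
    return P@R.T+e
E
python3 - <<'E'
from h import *
np.set_printoptions(precision=4,suppress=True)
for c in ('scene','top'):
    save(c,f'pics/{c}0.png')
    i=viewer.camera_info(c); print(c,i['eye'])
    for n in ['press','gate_hinge','latch_knob','catch','mould_center','basket_in','bowl_rim','spare_mould_center','rolling_pin','jar','spatula','cutter','cup']:
        print(n,[(np.round(r['at'],4).tolist(),round(r['score'],2)) for r in tip_of(c,n)[:3]])
print(env.sense()['t'])
E
```

```text
pics
scene [1.4623 0.1489 0.9635]
press [([0.5757, -0.2985, 0.0002], 0.65)]
gate_hinge [([0.4553, -0.1956, 0.045], 0.83), ([0.7893, -0.0558, -0.0012], 0.36)]
latch_knob [([0.6199, -0.1632, 0.1236], 0.67), ([0.4836, 0.197, 0.0032], 0.61), ([0.4535, -0.1974, 0.0479], 0.34)]
catch [([0.6804, -0.154, 0.0903], 0.93)]
mould_center [([0.8192, -0.2084, 0.0169], 0.91), ([0.558, -0.2654, 0.0266], 0.86)]
basket_in [([0.4859, 0.1979, 0.0048], 0.86)]
bowl_rim [([0.5006, 0.4325, 0.0715], 0.74)]
spare_mould_center [([0.7421, 0.0603, 0.0203], 0.63)]
rolling_pin [([0.7348, 0.3119, 0.0022], 0.95)]
jar [([0.7903, -0.0568, 0.0004], 0.59)]
spatula [([0.274, -0.3126, -0.0015], 0.9)]
cutter [([0.3262, 0.4398, 0.0013], 0.89)]
cup [([0.296, 0.3158, 0.0033], 0.96)]
top [0.3962 0.0584 1.0417]
press [([0.5811, -0.2946, 0.0018], 0.95)]
gate_hinge [([0.4566, -0.1979, 0.0498], 0.84)]
latch_knob [([0.6212, -0.1622, 0.1248], 0.61)]
catch [([0.677, -0.1472, 0.0875], 0.93)]
mould_center [([0.8218, -0.212, 0.0241], 0.6), ([0.5593, -0.264, 0.0309], 0.56)]
basket_in [([0.4841, 0.1959, 0.0029], 0.57)]
bowl_rim [([0.5031, 0.4379, 0.0731], 0.97), ([0.3259, 0.435, 0.0012], 0.44)]
spare_mould_center []
rolling_pin [([0.7374, 0.3089, -0.0014], 0.98), ([0.7845, -0.0546, 0.0006], 0.42)]
jar [([0.7841, -0.0539, 0.0007], 0.74)]
spatula [([0.2806, -0.3166, -0.0039], 0.56), ([0.7318, 0.3105, -0.0022], 0.36)]
cutter [([0.3265, 0.436, 0.0017], 0.87)]
cup [([0.2946, 0.3155, 0.0021], 0.97)]
1.4
```

View pics/scene0.png

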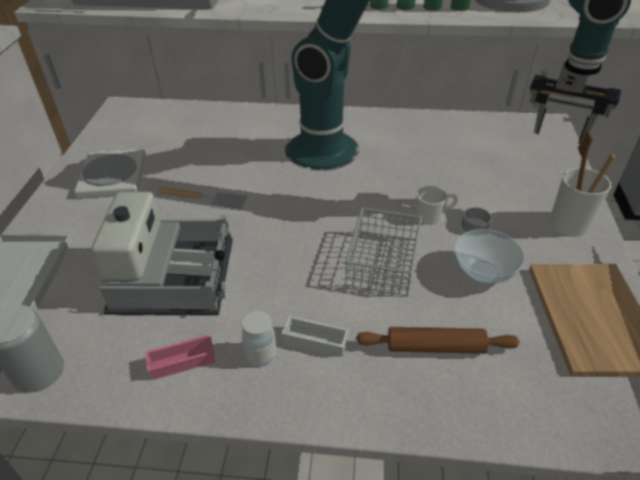

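View pics/top0.png

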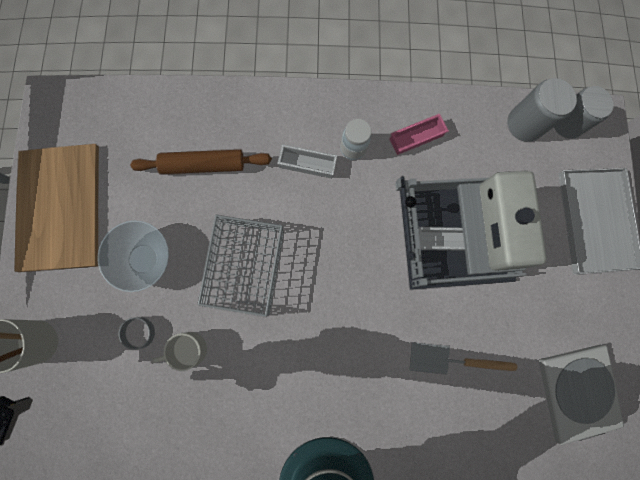

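Gate side of the press faces +y: knob at top (411,202), mould around (440,238), basket around (245,265). The scene view puts the pink mould at (180,357) and the spare mould at (315,335), and neither is part of the job. I'll move the wrist camera over the gate and the basket and refine from close by.

```bash
cat >> h.py <<'E'
np.set_printoptions(precision=4,suppress=True)
def Rz(phi):  # tool down, closing axis y at world angle phi
    c,s=np.cos(phi),np.sin(phi)
    return np.array([[-s,c,0],[c,s,0],[0,0,-1.]])
def reach(p,phi):
    try:
        best=[]
        q0=np.array(env.sense()['joint_positions'])
        for k in (0,np.pi):
            q=solver.inverse_kinematics(p,Rz(phi+k))
            if q is not None: best.append((np.abs(np.array(q)-q0).max()+ (5 if abs(q[6])>2.6 else 0),phi+k))
        ph=min(best)[1]; env.reach(p,Rz(ph)); return ph
    except Exception as e: print('ERR',repr(e)); raise
PF=dict(press=(0,0),gate_hinge=(-.110,-.112),latch_knob=(-.128,.058),catch=(-.1385,.112))
def fit(pts):  # list of (name, xy) -> origin, yaw of the press
    from scipy.optimize import least_squares
    A=np.array([PF[n] for n,_ in pts]);B=np.array([p[:2] for _,p in pts])
    f=lambda v:(np.c_[np.cos(v[2])*A[:,0]-np.sin(v[2])*A[:,1],np.sin(v[2])*A[:,0]+np.cos(v[2])*A[:,1]]+v[:2]-B).ravel()
    r=least_squares(f,[.58,-.3,-1.5],loss='soft_l1',f_scale=.004); return r.x,f(r.x).reshape(-1,2)
E
python3 - <<'E'
from h import *
s=env.sense();print(s['tcp_rot'],viewer.camera_info('wrist')['T_tool_cam'],viewer.camera_info('wrist')['intrinsics'])
obs=[('press',(.5757,-.2985)),('press',(.5811,-.2946)),('gate_hinge',(.4553,-.1956)),('gate_hinge',(.4566,-.1979)),('latch_knob',(.6199,-.1632)),('latch_knob',(.6212,-.1622)),('catch',(.6804,-.154)),('catch',(.677,-.1472))]
env.movel([.225,.61,.36],rate=.25)
def look(p,phi,names,tag):
    reach(p,phi); 
    pd=save('wrist',f'pics/{tag}.png'); np.save(tag+'.npy',cloud('wrist',pd[1]))
    for n in names:
        L=tip_of('wrist',n); print(tag,n,[(np.round(r['at'],4).tolist(),round(r['score'],2)) for r in L[:2]])
        if n in PF and L: obs.append((n,L[0]['at']))
look([.47,.20,.36],np.pi/2,['basket_in'],'w_bask')
look([.56,-.10,.38],np.pi/2,['press','gate_hinge','latch_knob','catch','mould_center'],'w_a')
look([.60,-.16,.36],np.pi/2,['press','gate_hinge','latch_knob','catch','mould_center'],'w_b')
x,r=fit([o for o in obs]); print(x,[(o[0],q.round(4)) for o,q in zip(obs,r)])
import pickle; pickle.dump(obs,open('obs.pkl','wb'))
print(env.sense()['t'],env.sense()['joint_positions'])
a,b=cv2.imread('pics/w_bask.png'),cv2.imread('pics/w_b.png')
cv2.imwrite('pics/both.png',cv2.resize(np.hstack([a,b]),(800,300)))
E
```

```text
[[-0.938   0.3465  0.0001]
 [ 0.3465  0.938   0.    ]
 [-0.      0.     -1.    ]] [[-0.0003  0.9677  0.2522  0.071 ]
 [ 1.      0.      0.001  -0.0005]
 [ 0.001   0.2522 -0.9677 -0.1981]
 [ 0.      0.      0.      1.    ]] [[349.2736   0.     318.3585]
 [  0.     349.2736 240.9479]
 [  0.       0.       1.    ]]
w_bask basket_in [([0.4854, 0.2032, 0.0053], 0.81), ([0.575, -0.295, -0.0013], 0.63)]
w_a press [([0.5761, -0.2981, -0.0008], 0.91)]
w_a gate_hinge [([0.456, -0.1974, 0.0497], 0.62)]
w_a latch_knob [([0.6278, -0.1612, 0.1239], 0.92), ([0.7418, 0.0572, 0.0233], 0.24)]
w_a catch [([0.6789, -0.1502, 0.0852], 0.87)]
w_a mould_center [([0.8182, -0.2109, 0.0133], 0.61), ([0.5621, -0.2694, 0.0308], 0.6)]
w_b press [([0.5765, -0.2973, -0.0018], 0.62)]
w_b gate_hinge [([0.4581, -0.2003, 0.047], 0.87)]
w_b latch_knob []
w_b catch []
w_b mould_center [([0.8176, -0.2108, 0.011], 0.96), ([0.5649, -0.2685, 0.0328], 0.7)]
[ 0.5776 -0.2969 -1.4832] [('press', array([0.0019, 0.0016])), ('press', array([-0.0035, -0.0023])), ('gate_hinge', array([ 0.0011, -0.0015])), ('gate_hinge', array([-0.0002,  0.0008])), ('latch_knob', array([ 0.0043, -0.0011])), ('latch_knob', array([ 0.003 , -0.0021])), ('catch', array([-0.0033,  0.0049])), ('catch', array([ 0.0001, -0.0019])), ('press', array([0.0015, 0.0012])), ('gate_hinge', array([0.0004, 0.0003])), ('latch_knob', array([-0.0036, -0.0031])), ('catch', array([-0.0018,  0.0011])), ('press', array([0.0011, 0.0004])), ('gate_hinge', array([-0.0017,  0.0032]))]
6.2833 [-0.2392  0.3208  0.5959  1.4793 -0.1818  1.3959  1.9369]
```

View pics/both.png

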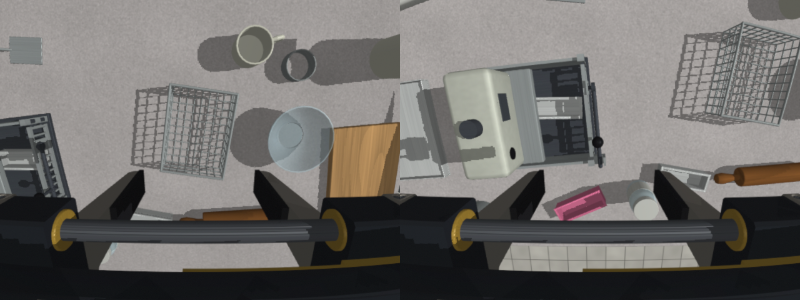

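Left: the basket (185,132) with the bowl (300,140) beside it. Right: press with knob (598,142) and mould (560,107). The fit to the press residuals is 2–5 mm. Now I'll refine the knob, mould and basket from the depth clouds.

```bash
python3 - <<'E'
from h import *
x0,y0,th=.5776,-.2969,-1.4832
c,s=np.cos(th),np.sin(th)
top=cloud('top',viewer.read_camera('top')[1])
for tag,P in [('a',np.load('w_a.npy')),('b',np.load('w_b.npy')),('bask',np.load('w_bask.npy')),('top',top)]:
    P=P.reshape(-1,3); P=P[np.isfinite(P).all(1)&(P[:,2]<.3)]
    d=P[:,:2]-[x0,y0]; L=np.c_[d@[c,s],d@[-s,c],P[:,2]]
    k=P[(np.hypot(L[:,0]+.128,L[:,1]-.058)<.03)&(L[:,2]>.112)&(L[:,2]<.15)]
    if len(k): print(tag,'knob',len(k),(k.min(0)+k.max(0))/2,k.max(0)-k.min(0),k.max(0)[2])
    m=L[(L[:,0]>-.1)&(L[:,0]<-.005)&(abs(L[:,1])<.08)&(L[:,2]>.04)&(L[:,2]<.06)]
    if len(m)>20: print(tag,'mould rim press frame',len(m),m.min(0),m.max(0),np.median(m[:,2]))
    pl=L[(abs(L[:,0]-.02)<.06)&(abs(L[:,1])<.1)&(abs(L[:,2]-.084)<.006)]
    if len(pl)>20: print(tag,'platen',pl[:,2].mean(),'front x at y bins',[pl[(abs(pl[:,1]-b)<.01),0].min().round(4) for b in (-.08,-.04,0,.04,.08)])
    b=P[(abs(P[:,2]-.08)<.008)&(np.hypot(P[:,0]-.485,P[:,1]-.199)<.16)]
    if len(b)>20:
        r=cv2.minAreaRect(b[:,:2].astype(np.float32)*1000); print(tag,'basket rim',len(b),r,b[:,2].mean())
E
```

```text
a knob 248 [ 0.6214 -0.1643  0.1296] [0.0221 0.0232 0.0163] 0.13769608650608944
a mould rim press frame 658 [-0.0985 -0.0425  0.042 ] [-0.0052  0.0151  0.0511] 0.04781948659062507
a platen 0.08371356660095494 front x at y bins [np.float64(-0.0004), np.float64(-0.0007), np.float64(-0.0005), np.float64(0.0002), np.float64(-0.0001)]
a basket rim 2099 ((484.8232421875, 196.48574829101562), (153.63812255859375, 202.49623107910156), 82.01696014404297) 0.07844089680104997
b knob 277 [ 0.6223 -0.1634  0.1312] [0.0229 0.0228 0.0137] 0.1380864728614582
b mould rim press frame 731 [-0.0994 -0.043   0.0444] [-0.0053  0.0148  0.0513] 0.04818412185379328
b platen 0.08411204575508029 front x at y bins [np.float64(-0.0015), np.float64(-0.0013), np.float64(-0.002), np.float64(-0.0011), np.float64(-0.0007)]
b basket rim 2246 ((485.0275573730469, 197.76614379882812), (154.4114227294922, 203.0966033935547), 82.13919067382812) 0.07894437818265042
bask knob 100 [ 0.6154 -0.1623  0.1236] [0.0105 0.0196 0.0226] 0.13490764223192853
bask mould rim press frame 422 [-0.0999 -0.0433  0.0402] [-0.0055  0.0136  0.051 ] 0.04765886718478751Traceback (most recent call last):
  File "<stdin>", line 13, in <module>
    return umr_minimum(a, axis, None, out, keepdims, initial, where)
ValueError: zero-size array to reduction operation minimum which has no identity
```

Points agree: knob (0.622,-0.164,0.125), mould rim 48 mm up, basket rim 79 mm up. Next, check the IK branch over the gate swing, then open it.

```bash
cat >> h.py <<'E'
x0,y0,th=.5764,-.2968,-1.4832
def W(px,py): return np.array([x0+np.cos(th)*px-np.sin(th)*py, y0+np.sin(th)*px+np.cos(th)*py])
def knob(g,a):
    al=.060+.110*np.cos(a)-.050*np.sin(a); z=.075+.110*np.sin(a)+.050*np.cos(a)
    c,s=np.cos(g),np.sin(g); lx,ly=-.018,al
    return np.r_[W(-.110+c*lx-s*ly,-.112+s*lx+c*ly),z]
def tcp(g,a): return knob(g,a)-[0,0,.019]
E
python3 - <<'E'
from h import *
for k in (0,np.pi,-np.pi):
    for g in (0,.6,1.3):
        q=solver.inverse_kinematics(tcp(g,.25),Rz(th+g+k)); print(round(k,2),g,q)
# mould yaw in press frame
for t in ('w_a','w_b'):
    P=np.load(t+'.npy').reshape(-1,3); d=P[:,:2]-[x0,y0]; c,s=np.cos(th),np.sin(th); L=np.c_[d@[c,s],d@[-s,c],P[:,2]]
    m=L[(L[:,0]>-.105)&(L[:,0]<-.003)&(L[:,1]>-.06)&(L[:,1]<.04)&(L[:,2]>.044)&(L[:,2]<.053)]
    for b in np.arange(-.1,0,.02):
        q=m[abs(m[:,0]-b)<.006]; 
        if len(q): print(b.round(2),len(q),q[:,1].min().round(4),q[:,1].max().round(4))
E
```

```text
0 0 [-0.5131  0.7274  1.0872  1.7522 -0.7144  1.1164 -0.6747]
0 0.6 [-0.6186  0.5416  0.952   1.8981 -0.5309  0.9781 -0.3075]
0 1.3 [-0.6602  0.2805  0.7956  2.1262 -0.27    0.8349  0.116 ]
3.14 0 [-0.1622  0.5226  0.5124  1.7309 -0.3018  0.9671  2.1246]
3.14 0.6 [-0.2341  0.409   0.4119  1.8757 -0.205   0.8981  2.5344]
3.14 1.3 [ 0.2236  0.2493 -0.2329  2.0746  0.0775  0.8257  2.9034]
-3.14 0 [-0.1622  0.5226  0.5124  1.7309 -0.3018  0.9671  2.1246]
-3.14 0.6 [-0.2341  0.409   0.4119  1.8757 -0.205   0.8981  2.5344]
-3.14 1.3 [ 0.2236  0.2493 -0.2329  2.0746  0.0775  0.8257  2.9034]
-0.1 62 -0.0343 0.0113
-0.08 74 -0.0361 0.0155
-0.06 69 -0.0368 0.0138
-0.04 67 -0.0386 0.0119
-0.02 69 -0.0404 0.0101
-0.1 99 -0.0334 0.0153
-0.08 75 -0.0352 0.0157
-0.06 81 -0.0371 0.0138
-0.04 82 -0.0389 0.0125
-0.02 84 -0.0409 0.0102
```

```bash
python3 - <<'E'
from h import *
p=tcp(0,0)
env.reach(p+[0,0,.10],Rz(th)); env.movel(p,Rz(th),rate=.12)
effector.grasp(25); s=env.sense(); print('grip',s['gripper_width'],s['wrist_force'],s['t'],s['ee_pos'],p)
if .015<s['gripper_width']<.03:
    for a in (.09,.18,.27): env.movel(tcp(0,a),Rz(th),rate=.08)
    print('lift',env.sense()['wrist_force'],env.sense()['ee_pos']-tcp(0,.27))
    for g in np.linspace(0,1.3,9)[1:]:
        env.movel(tcp(g,.27),Rz(th+g),rate=.15)
        s=env.sense(); print(round(g,2),s['wrist_force'],s['gripper_width'],s['t'])
        if np.linalg.norm(s['wrist_force'])>60: print('STOP');break
save('top','pics/t1.png')
E
```

```text
grip 0.00021581780378553085 [-2.6811  1.8866 12.4591] 10.95 [ 0.624  -0.1646  0.1083] [ 0.623  -0.1642  0.106 ]
```

```bash
python3 - <<'E'
from h import *
a,_=save('wrist','pics/wr2.png'); b,_=save('scene','pics/sc2.png')
c=cv2.resize(b[170:330,80:260],(540,480))
cv2.imwrite('pics/c2.png',np.hstack([cv2.resize(a,(400,300)),cv2.resize(c,(337,300))])[:,:,::-1])
s=env.sense(); print(s['wrist_force'],s['gripper_width'],s['ee_pos'],s['tcp_rot'],s['moment'])
E
```

```text
[-2.8332  2.2878 11.6321] 0.00026180513967617573 [ 0.624  -0.1645  0.1083] [[ 0.9962  0.0876  0.0026]
 [ 0.0876 -0.9962  0.0004]
 [ 0.0026 -0.0002 -1.    ]] [ 0.4657  0.738  -0.0211]
```

View pics/c2.png

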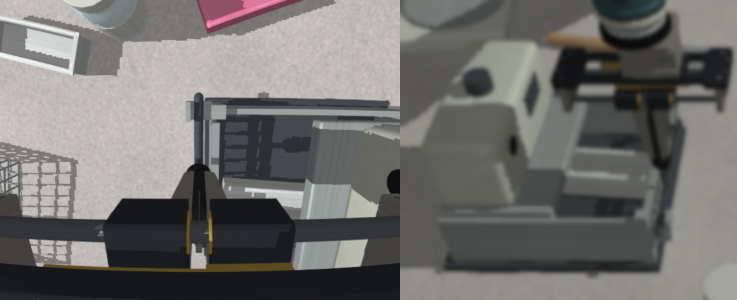

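The wrist view shows the fingers shut on nothing at (200,170), so the knob slipped. I'll open, rise and look again at where the knob really is.

```bash
python3 - <<'E'
from h import *
viewer.read_camera('scene'); print('knob now',[(r['at'],r['score']) for r in tip_of('scene','latch_knob')[:3]])
viewer.read_camera('wrist'); print('knob now w',[(r['at'],r['score']) for r in tip_of('wrist','latch_knob')[:3]])
effector.release(); env.pause(.3)
s=env.sense(); print(s['wrist_force'],s['gripper_width'],s['ee_pos'],s['t'])
env.movel(np.array(s['ee_pos'])+[0,0,.08],rate=.12)
env.pause(.2)
p,d=save('wrist','pics/wr3.png'); P=cloud('wrist',d).reshape(-1,3)
print([(r['at'],r['score']) for r in tip_of('wrist','latch_knob')[:3]])
e=P[(np.hypot(P[:,0]-.62,P[:,1]+.164)<.05)&(P[:,2]>.112)&(P[:,2]<.18)]
print(len(e),e.min(0),e.max(0)) if len(e) else 0
s=env.sense(); print(s['wrist_force'],s['ee_pos'],s['gripper_width'])
E
```

```text
knob now [([0.6209, -0.1653, 0.1237], 0.77)]
knob now w [([0.6259, -0.1612, 0.1224], 0.73)]
[-0.4337  0.2218  0.2977] 0.09200083809394737 [ 0.623  -0.1642  0.106 ] 12.975
[([0.6237, -0.1576, 0.1236], 0.62)]
761 [ 0.6121 -0.1744  0.1228] [ 0.6347 -0.151   0.1376]
[1.1967 0.076  0.5058] [ 0.6227 -0.1642  0.1854] 0.09182125809634262
```

View pics/wr3.png

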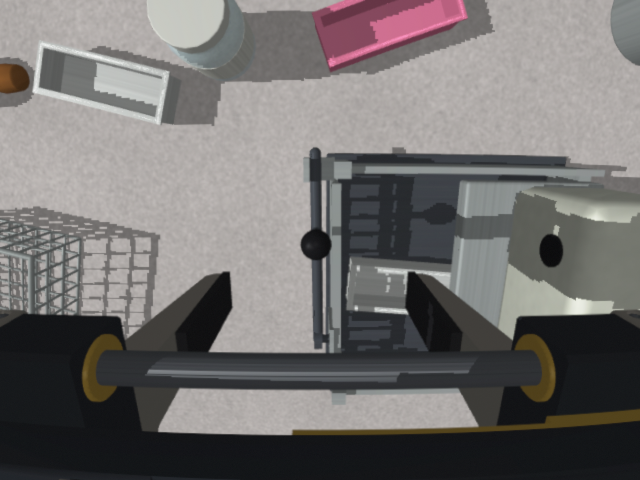

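The knob sits central between the fingers at (316,244), and it matches where I closed. The fingertip image size (230/408) suggests the real tips end higher than the reported TCP. I'll check that with the wrist depth.

```bash
python3 - <<'E'
from h import *
p,d=viewer.read_camera('wrist'); s=env.sense(); R=np.array(s['tcp_rot'])
Q=(cloud('wrist',d)-np.array(s['ee_pos']))@R   # tool frame
for v in (270,280,290,300,310,320):
    for u in (200,215,222,228,231,408,412,418,425): 
        q=Q[v,u]
        if abs(q[2])<.12 and abs(q[1])<.08: print(v,u,q)
m=(abs(Q[...,0])<.03)&(abs(abs(Q[...,1])-.055)<.02)&(Q[...,2]>-.1)&(Q[...,2]<.02)&(d>0)
print(m.sum(),Q[m].min(0),Q[m].max(0), np.percentile(Q[m][:,2],[50,90,99]))
E
```

```text
280 200 [ 0.0091 -0.0573 -0.0396]
280 215 [ 0.0092 -0.0498 -0.0397]
280 222 [ 0.0096 -0.046  -0.0408]
280 228 [ 0.0056 -0.0461 -0.0302]
280 408 [ 0.0061  0.0461 -0.0318]
280 412 [ 0.0085  0.0464 -0.0381]
280 418 [ 0.0098  0.0484 -0.0413]
280 425 [ 0.0089  0.0525 -0.0391]
290 200 [ 0.0092 -0.0531 -0.0524]
290 215 [ 0.0094 -0.0461 -0.0527]
290 222 [ 0.0061 -0.0453 -0.0447]
290 228 [ 0.0014 -0.0455 -0.0335]
290 408 [ 0.0007  0.0464 -0.032 ]
290 412 [ 0.004   0.0463 -0.0398]
290 418 [ 0.0079  0.0463 -0.0493]
290 425 [ 0.0098  0.048  -0.054 ]
300 200 [ 0.0096 -0.0492 -0.0641]
300 215 [ 0.0066 -0.045  -0.0575]
300 222 [ 0.0014 -0.0453 -0.0459]
300 228 [-0.0039 -0.0458 -0.034 ]
300 231 [-0.0065 -0.0458 -0.0282]
300 408 [-0.0042  0.0465 -0.0334]
300 412 [-0.0009  0.0463 -0.0409]
300 418 [ 0.0031  0.0466 -0.0497]
300 425 [ 0.0079  0.0463 -0.0604]
310 200 [ 0.0094 -0.0462 -0.0733]
310 215 [ 0.0018 -0.0454 -0.0573]
310 222 [-0.0028 -0.0452 -0.0478]
310 228 [-0.0077 -0.0452 -0.0376]
310 231 [-0.0104 -0.0451 -0.0321]
310 408 [-0.0096  0.0467 -0.0339]
310 412 [-0.0056  0.0463 -0.0422]
310 418 [-0.0013  0.0465 -0.0512]
310 425 [ 0.0036  0.0464 -0.0614]
320 200 [ 0.0069 -0.0454 -0.0767]
320 215 [-0.0028 -0.0456 -0.058 ]
320 222 [-0.0076 -0.0453 -0.0487]
320 412 [-0.0105  0.0465 -0.0431]
320 418 [-0.0051  0.0461 -0.0536]
320 425 [-0.0008  0.0466 -0.0619]
9548 [-0.0125 -0.0634 -0.1   ] [ 0.0115  0.0648 -0.027 ] [-0.0741 -0.0415 -0.0295]
```

The tips lie 27 mm behind the reported TCP, so the first grasp closed on the top of the ball. I'll work with a 46 mm TCP-to-grasp offset, check the body depth, and grip again.

```bash
sed -i 's/-\[0,0,.019\]/-[0,0,.046]/' h.py; python3 - <<'E'
from h import *
p,d=viewer.read_camera('wrist'); s=env.sense(); R=np.array(s['tcp_rot'])
Q=(cloud('wrist',d)-np.array(s['ee_pos']))@R
print('body',Q[350,60],Q[350,600],Q[375,320],Q[450,320],Q[430,100])
p=tcp(0,0); print(p,solver.inverse_kinematics(W(-.03,-.014).tolist()+[-.01],Rz(th+np.pi/2)))
env.movel(p,Rz(th),rate=.12); s=env.sense(); print('down',s['wrist_force'],s['ee_pos'])
effector.grasp(25); s=env.sense(); print('grip',s['gripper_width'],s['wrist_force'],s['t'],s['ee_pos'])
if .012<s['gripper_width']<.03:
    for a in (.09,.18,.27): env.movel(tcp(0,a),Rz(th),rate=.08)
    s=env.sense(); print('lift',s['wrist_force'],s['gripper_width'])
    for g in np.linspace(0,1.3,9)[1:]:
        env.movel(tcp(g,.27),Rz(th+g),rate=.15)
        s=env.sense(); print(round(g,2),s['wrist_force'],s['gripper_width'],s['t'])
        if np.linalg.norm(s['wrist_force'])>60 or s['gripper_width']<.012: print('STOP');break
save('top','pics/t1.png')
E
```

```text
body [ 0.0311 -0.0529 -0.1376] [ 0.0297  0.0606 -0.136 ] [ 0.0236  0.0007 -0.1338] [ 0.0222  0.0006 -0.1523] [ 0.0224 -0.0387 -0.1494]
[ 0.623  -0.1642  0.079 ] [-0.0206  0.7349  0.57    1.8221 -0.5591  0.7507  0.94  ]
down [ 0.5678 -0.0539 -0.2764] [ 0.6236 -0.1646  0.0798]
grip 0.022073873961599242 [ 0.6856 -0.0385 -0.133 ] 16.2917 [ 0.6231 -0.164   0.079 ]
lift [ 0.1828  0.9849 -1.661 ] 0.022371018506966687
0.16 [-0.3034  0.8576 -3.251 ] 0.022649259651629717 17.4583
0.32 [-0.6401 -0.3383 -2.0271] 0.022584134042100447 17.775
0.49 [-0.7609 -1.1185 -2.8346] 0.02245590358341777 18.0917
0.65 [-0.4246 -1.5114 -2.9485] 0.022020499088586908 18.4083
0.81 [ 0.7664 -0.9129 -3.4534] 0.022362981517102684 18.725
0.98 [-0.3267 -2.0251 -4.262 ] 0.022259622503966115 19.0417
1.14 [-0.1622 -2.121  -4.7983] 0.022055392355679684 19.3583
1.3 [ 0.4899 -3.5586 -5.1625] 0.02226692796168199 19.675
```

Gate swung to 1.3 rad with small forces. Next: let the bar down, take the mould, draw it out level and lift it.

```bash
python3 - <<'E'
from h import *
for a in (.14,.02): env.movel(tcp(1.3,a),Rz(th+1.3),rate=.1)
effector.release(); env.movel(tcp(1.3,0)+[0,0,.17],rate=.25)
ph=th-.09+np.pi/2
g=np.r_[W(-.064,-.0113),-.008]
env.reach(g+[0,0,.15],Rz(ph))
# check from near
p,d=save('wrist','pics/w4.png'); P=cloud('wrist',d).reshape(-1,3); q=P[:,:2]-[x0,y0]; c,s=np.cos(th),np.sin(th); L=np.c_[q@[c,s],q@[-s,c],P[:,2]]
m=L[(L[:,0]>-.115)&(L[:,0]<-.003)&(L[:,1]>-.06)&(L[:,1]<.04)&(L[:,2]>.044)&(L[:,2]<.053)]
for b in np.arange(-.1,0,.02):
    k=m[abs(m[:,0]-b)<.006]
    if len(k): print(b.round(2),len(k),k[:,1].min().round(4),k[:,1].max().round(4))
print('front',np.percentile(m[:,0],[0,1,5]),env.sense()['t'])
for f in (-1.71,-1.71+np.pi): print(f,solver.inverse_kinematics(np.r_[.485+.03*-np.sin(f),.197+.03*np.cos(f),.15],Rz(f)))
E
```

```text
-0.1 237 -0.0337 0.0159
-0.08 207 -0.0351 0.0154
-0.06 194 -0.0372 0.013
-0.04 185 -0.0386 0.0118
-0.02 179 -0.0399 0.0103
front [-0.0989 -0.098  -0.0964] 23.2833
-1.71 [-1.3718  0.8133  1.4406  1.9391 -0.8706  1.2288 -1.3205]
1.4315926535897932 [-1.1616  0.3135  0.8137  2.044  -0.2903  0.8994  1.2425]
```

View pics/w4.png

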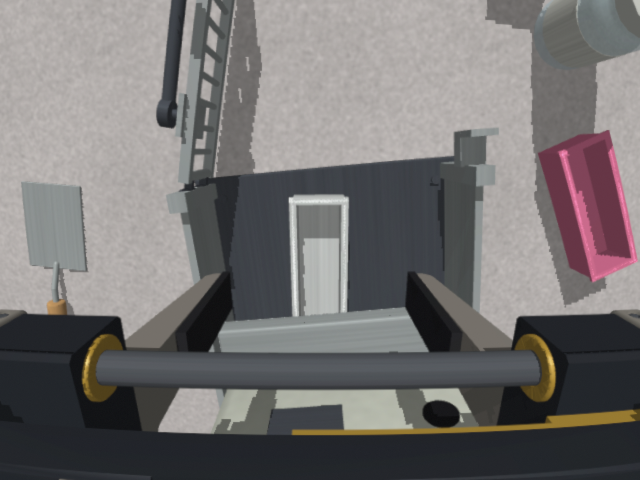

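The gate is open at (200,90). The mould (318,255) is squared to the fingers and centred between them, so I'll take it.

```bash
python3 - <<'E'
from h import *
ph=th-.09+np.pi/2
g=np.r_[W(-.064,-.0116),-.008]
env.movel(g,Rz(ph),rate=.15); print('down',env.sense()['wrist_force'])
effector.grasp(30); s=env.sense(); print('grip',s['gripper_width'],s['wrist_force'],s['t'],s['ee_pos']-g)
if .035<s['gripper_width']<.06:
    env.movel(g+[0,0,.005],rate=.06); print(env.sense()['wrist_force'])
    o=np.r_[W(-.064-.056,-.0116),-.003]; env.movel(o,rate=.1); s=env.sense(); print('out',s['wrist_force'],s['gripper_width'],s['ee_pos']-o)
    env.movel(o+[0,0,.20],rate=.2)
    f=-1.71+np.pi
    b=np.r_[.485-.03*np.sin(f),.197+.03*np.cos(f),.17]; ph2=reach(b,f); print(ph2,f)
    s=env.sense(); print(s['wrist_force'],s['gripper_width'],s['t'])
    save('wrist','pics/w5.png')
    r=tip_of('wrist','mould_center'); print([(x['at'],x['score']) for x in r[:3]])
E
```

```text
down [ 0.4984 -0.8073  0.7172]
grip 0.045704636526056025 [ 0.313  -0.0822  1.778 ] 25.1917 [-0.  0.  0.]
[-0.8336  0.1232 -2.0107]
out [ 0.233  -0.091  -1.8418] 0.045923899136952884 [ 0.0001 -0.0005  0.0002]
1.4315926535897932 1.4315926535897932
[-0.0051 -0.6998 -2.295 ] 0.04563600382706809 28.7583
[([0.4897, 0.1951, 0.2087], 0.82)]
```

View pics/w5.png

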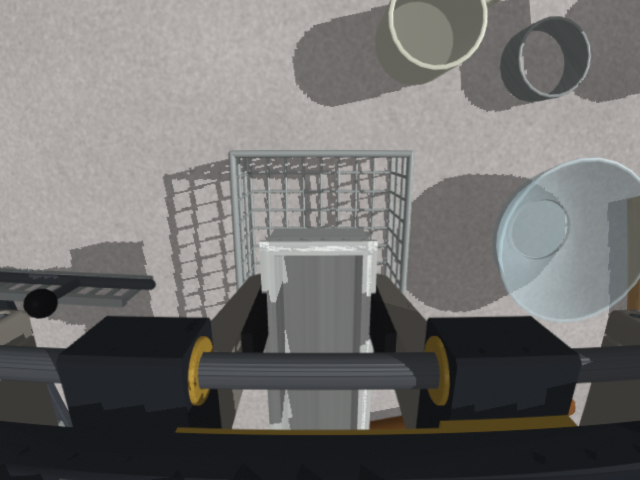

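The mould is held level and squared to the basket: rim edges at 233 and 411, mould middle at about 320. Next I lower it, release and check.

```bash
python3 - <<'E'
from h import *
f=-1.71+np.pi
b=np.r_[.484-.03*np.sin(f),.197+.03*np.cos(f),.17]
for z in (.06,-.005,-.013):
    b[2]=z; env.movel(b,Rz(f),rate=.12); s=env.sense(); print(z,s['wrist_force'],s['gripper_width'])
effector.release(); env.pause(.2); s=env.sense(); print('rel',s['wrist_force'],s['gripper_width'],s['t'])
env.movel(b+[0,0,.18],rate=.15)
p,d=save('wrist','pics/w6.png'); print('m',[(x['at'],x['score']) for x in tip_of('wrist','mould_center')[:2]],'b',[(x['at'],x['score']) for x in tip_of('wrist','basket_in')[:2]])
viewer.read_camera('top'); print('m',[(x['at'],x['score']) for x in tip_of('top','mould_center')[:3]],'b',[(x['at'],x['score']) for x in tip_of('top','basket_in')[:2]])
print('knob',[(x['at'],x['score']) for x in tip_of('top','latch_knob')[:2]],knob(1.3,0))
s=env.sense();print(s['wrist_force'],s['t'],s['gripper_width'])
E
```

```text
0.06 [ 0.714   0.4684 -2.0243] 0.04597203277893833
-0.005 [ 0.3566  0.0504 -1.9837] 0.045594621651367837
-0.013 [ 0.2412 -0.1397 -1.8809] 0.04567491336187768
rel [-0.3265 -0.957   0.4535] 0.09191622386488182 31.875
m [([0.4901, 0.1946, 0.0254], 0.66)] b [([0.5029, 0.4387, 0.0713], 0.44)]
m [([0.8195, -0.2147, 0.0256], 0.92), ([0.4853, 0.2003, 0.0208], 0.65)] b [([0.2767, -0.3175, 0.0003], 0.49)]
knob [([0.4662, -0.024, 0.1246], 0.97)] [ 0.4685 -0.0266  0.125 ]
[-0.2691  1.1144 -0.1091] 33.575 0.0916938112371718
```

View pics/w6.png

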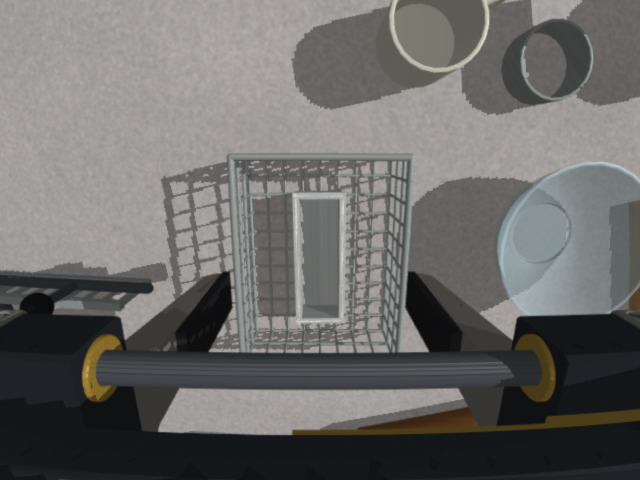

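The mould lies flat in the basket at (320,258), and the basket has not moved. Now back to the knob to shut the gate.

```bash
python3 - <<'E'
from h import *
p=tcp(1.3,0); env.reach(p+[0,0,.12],Rz(th+1.3))
_,d=viewer.read_camera('wrist'); P=cloud('wrist',d).reshape(-1,3)
k=P[(np.hypot(P[:,0]-.4685,P[:,1]+.0266)<.03)&(P[:,2]>.118)&(P[:,2]<.15)]; print('knob',len(k),(k.min(0)+k.max(0))/2,k.max(0)-k.min(0))
env.movel(p,Rz(th+1.3),rate=.12); effector.grasp(25); s=env.sense(); print('grip',s['gripper_width'],s['wrist_force'],s['t'])
if .012<s['gripper_width']<.03:
    for a in (.14,.28): env.movel(tcp(1.3,a),Rz(th+1.3),rate=.1)
    for g in list(np.linspace(1.3,0.02,9)[1:])+[.01,0,-.01,-.02]:
        env.movel(tcp(g,.28),Rz(th+g),rate=.15 if g>.05 else .04)
        s=env.sense(); n=np.array([np.cos(th),np.sin(th)])@s['wrist_force'][:2]
        d=np.array([np.cos(th),np.sin(th)])@(np.array(s['ee_pos'])-tcp(0,.28))[:2]
        print(round(g,2),s['wrist_force'],'n',round(n,2),'x-x0',round(d,4),s['gripper_width'],s['t'])
        if np.linalg.norm(s['wrist_force'])>20 or s['gripper_width']<.012: print('STOP');break
E
```

```text
knob 686 [ 0.468 -0.026  0.13 ] [0.0235 0.0235 0.0156]
grip 0.022362841577918006 [ 0.6165  0.874  -0.5597] 36.775
1.14 [-0.0733  1.2166 -0.3753] n -1.22 x-x0 -0.1279 0.022701472541199724 37.725
0.98 [ 0.2138  1.0475 -0.8597] n -1.02 x-x0 -0.1186 0.022359813815275367 38.0417
0.82 [ 0.8141  1.6764 -1.0655] n -1.6 x-x0 -0.1058 0.022106788693081636 38.3583
0.66 [1.4311 1.4327 0.2538] n -1.3 x-x0 -0.0898 0.021940006813689527 38.675
0.5 [0.4891 1.437  0.7084] n -1.39 x-x0 -0.0711 0.022322203199536324 38.9917
0.34 [2.0603 1.7507 0.0764] n -1.56 x-x0 -0.0501 0.02230127419311244 39.3083
0.18 [2.9982 1.9214 0.4811] n -1.65 x-x0 -0.0273 0.02203691157646224 39.625
0.02 [4.891  0.7552 0.6716] n -0.32 x-x0 -0.0029 0.022188332717897837 40.3833
0.01 [4.1752 1.7918 1.2052] n -1.42 x-x0 -0.0017 0.02207848559964305 40.6333
0 [4.647  1.1877 1.6389] n -0.78 x-x0 -0.0 0.022402665842566644 40.8833
-0.01 [3.9024 4.8083 1.4928] n -4.45 x-x0 -0.0 0.02215897683769916 41.1333
-0.02 [3.9406 7.3804 1.8297] n -7.01 x-x0 -0.0001 0.022201133631024765 41.3833
```

The gate is on its stop: the position holds while the force rises. Lowering the bar behind the lip.

```bash
python3 - <<'E'
from h import *
for a in (.18,.09,.0):
    env.movel(tcp(-.01,a),Rz(th-.01),rate=.06); s=env.sense(); print(a,s['wrist_force'],s['ee_pos'][2]-tcp(0,a)[2])
effector.release(); env.pause(.3)
env.movel(tcp(0,0)+[0,0,.13],rate=.2); env.pause(.3)
p,d=save('wrist','pics/w7.png'); P=cloud('wrist',d).reshape(-1,3)
k=P[(np.hypot(P[:,0]-.623,P[:,1]+.164)<.04)&(P[:,2]>.118)&(P[:,2]<.18)]; print('knob',(k.min(0)+k.max(0))/2,k.max(0),knob(0,0))
q=P[:,:2]-[x0,y0]; c,s=np.cos(th),np.sin(th); L=np.c_[q@[c,s],q@[-s,c],P[:,2]]
for y in (.02,.09,.12): 
    m=L[(abs(L[:,1]-y)<.005)&(abs(L[:,0]+.128)<.005)&(L[:,2]>.06)]; print('bar top z at y',y,len(m),m[:,2].max() if len(m) else None)
print(env.sense()['t'],env.sense()['wrist_force'])
E
```

```text
0.18 [3.4967 4.0707 1.704 ] -0.0004920147770093725
0.09 [3.7534 5.0454 1.6141] -0.0006152995113376941
0.0 [1.9256 5.8096 4.2942] -0.0001558290509247745
knob [ 0.6237 -0.1647  0.1295] [ 0.6353 -0.1534  0.1381] [ 0.623  -0.1642  0.125 ]
bar top z at y 0.02 97 0.08177629051323826
bar top z at y 0.09 106 0.081611024258608
bar top z at y 0.12 117 0.08133494748222747
44.95 [-0.2092 -0.4281  0.1437]
```

View pics/w7.png

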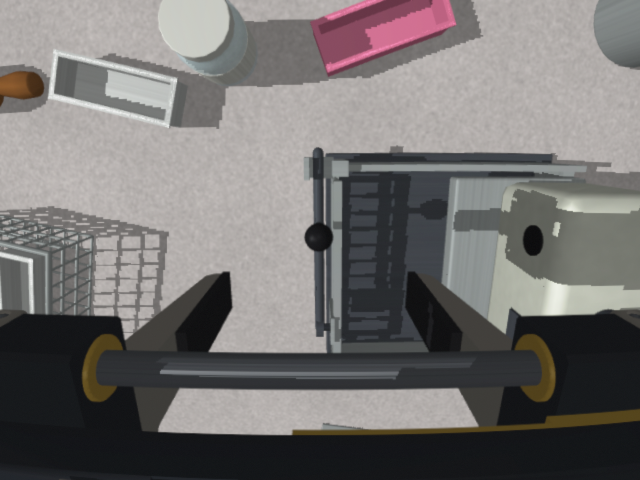

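The gate is shut with the bar level (top 81–82 mm along its length) behind the lip at (308,167). The press is empty and the mould is in the basket at (15,285). The gripper is clear.

```bash
python3 -c "
from station import workorder; print(workorder.finish_job())"
```

```text
the job is handed in; nothing more can be done
None
```

I handed the job in at about 45 s: the mould lies in the wire basket, the gate is shut with its bar level behind the catch, and the basket stayed put; the first grip on the knob slipped because the real fingertips sit 27 mm short of the reported TCP, so I corrected for that and gripped again.

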